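Push the row of bushes home in the loading track and close the keeper

ROBOT

A 6-joint arm with a two-finger parallel gripper is mounted at the origin on the work surface. World frame = base frame: x ahead of the robot, y to its left, z up, the work surface at z = 0. Lengths are in m, angles in rad, forces in N, time in s.
With the tool pointing down it reaches from about 0.425 to 0.95 m from the base axis. Payload 14.7 kg.
Tool frame: the origin (TCP) lies midway between the tips of the shut fingers; the grasp point (between the pads) lies 19 mm behind it; z points along the fingers, y is the line along which they close (so a half turn about z gives the same grasp; the last joint's range is limited). The gripper opens to 85 mm and grips with 20 to 120 N. Pads are 22 mm wide; open, the fingers measure 114 mm over their backs; the gripper's body (76 mm by 85 mm) begins 54 mm behind the grasp point. The pads swing forward as they close: fully open they stand 13 mm farther back than shut.
Start: joints at [1.209, 0.48, 1.596, -0, 1.065, -0.047], TCP at [0.201, 0.618, 0.231] pointing down, gripper open.
Joint ranges: [-2.75, 2.75], [-0.82, 2.05], [0.23, 2.67], [-1.56, 4.7], [0.09, 2.69], [-2.92, 2.92]. Speed limits (rad/s): [1.89, 1.89, 2.39, 3.01, 3.01, 3.01].

INTERFACE

Orientations are given as a 3x3 rotation matrix whose columns are the frame's x, y, z axes.
In Python, from rig import env gives the robot as it stands.
- The arm moves only by the tool servo_tool, never from a script. Its argument "motion" is a list of rows, each a list of 5 numbers: the shift along the tool's x, y, z in m, then the turn about the tool's z in rad, then the finger opening in m, from 0 to 0.0854. A call has 1 to 20 rows; each row shifts and turns the commanded pose from where the row before left it, along the tool's axes as they then stand; what a row does not reach is not made up. A row lasts 1/12 s, in which the tool goes at most 41.7 mm and 7.16 degrees, less where a joint would pass 70% of its speed; a pose out of reach is approached as far as the arm can. A call is refused whole if a number of a shift passes 0.0417 or a number of a turn 0.125, either way. A call with a gripper value outside its range is refused whole. The fingers move at their own pace and stop on an object; "newtons" is the grip in N (left out, the last holds). Time passes only in rows, so rows that do not move let the fingers close. It gives the time, the measured TCP pose, the force, the opening and the grip force at its end, in the units of the state.
- env.observe(): the state, without advancing time (a new reading comes with each control period).
- env.grab_frame(name): name is "side" or "top" or "wrist"; returns a dict with "frame" (400x640x3 uint8, red, green, blue), "vfov" (degrees; the focal length in pixels is half the picture's height over the tangent of half this angle, whatever the lens; pixels are square), "cx", "cy" (the principal point, pixels), "origin" and "rotation" of the camera in the world. Camera axes: x right, y up, looking along -z (the intrinsics and any distortion apply to the point x, -y, -z); pixel columns grow to the right and rows downward; lengths in m; the calibration is good to about 2 mm. A picture is of the moment at which its call begins. There is no depth.
- env.finish_job(): hands the job in; it is judged then, once.
Trained networks look in the newest picture that a camera, given by its name, has taken for a name from the list of things; names that differ only in an ending like _2 or _b are one class to them, and where a whole thing is asked for, a point or a joint stands for the part that bears it (a point fixed in the world has none). Each returns a list of dicts, best first, with "score" (0 to 1); they miss things now and then, are a little off and sometimes report something else, mostly with a low value. They report only what shows in the picture. A call takes as long as a camera call. They do not tell look-alikes from the thing itself.
- env.regions_of(label, camera): "region" (400x640 bool, what is visible of it) and "box" ([left, top, width, height] in pixels, round what is visible of it).
The state is a dict: "t": time; "qpos": joint angles; "qvel": joint speeds; "joint_torque": joint torques, N m; "tcp_pos": TCP position; "eef_rot": TCP orientation; "ft_force": force on the tool from outside, world axes, zero at the start; "moment": the same for the moment, N m; "finger_gap": opening from 0.0 (shut) to 1.0 (fully open); "grip_force": force on a finger pad.
Only numpy, scipy, OpenCV 4.12 (cv2) and the standard library are available. Lean on these libraries where they do the work, as an engineer would, in place of code of your own. Each camera call takes 0.05 s, during which the arm holds its last target. There are 200 camera calls.

TASK

The five bushes in the loading track have slid back from its end stop. With the fingertips, push on the last bush only, so that the whole row slides along the track together until the first bush is hard against the end stop and no gaps are left; then push the keeper's post round until the keeper lies fully across the track behind the row. Only push: do not lift or tip any bush out of the track, do not touch the four bushes ahead of the last one, and leave the loose bush, the brush and the plug gauge where they are.

Things in the scene. Friction and masses are not known exactly. Their poses are not given: they have to be found in the camera images.
- track: Loading track fixed to the bench: a plate 70 mm (x) by 410 mm (y), 10 mm thick, with two straight guide bars along y. Origin: centre of its underside, on the bench. y runs along the track towards the end stop, x across it towards the keeper's pivot, z up. The row of touching bushes stands in it, 45 to 115 mm short of the stop at the start.
- channel (a point): Middle of the channel floor between the guide bars, at (0, 0, 10) mm in the track's frame. The channel is 36 mm wide and runs from y = -185 to +150 mm; guide bars 12 mm wide, tops 20 mm above the bench. The bushes stand on this floor and rise 35 mm above the bars. Pushed low, just above the bars, they slide without tipping; the whole row takes about 3 to 8 N.
- stop_face (a point): Foot of the end stop's face, on the channel floor, at (0, 150, 10) mm in the track's frame. The stop is a steel block 60 mm wide, 20 mm thick, top 55 mm above the bench. With the row home, bush1's axis is 17 mm from this point and the next ones 51, 85, 119 and 153 mm.
- bush1: Silent-block bush (steel sleeve, black rubber, inner tube), an upright cylinder 34 mm in diameter and 45 mm tall, about 0.15 kg. Origin: centre of its underside; z up. First of the row, nearest the end stop.
- bush2: Silent-block bush (steel sleeve, black rubber, inner tube), an upright cylinder 34 mm in diameter and 45 mm tall, about 0.15 kg. Origin: centre of its underside; z up. Number 2 in the row, counted from the end stop.
- bush3: Silent-block bush (steel sleeve, black rubber, inner tube), an upright cylinder 34 mm in diameter and 45 mm tall, about 0.15 kg. Origin: centre of its underside; z up. Number 3 in the row, counted from the end stop.
- bush4: Silent-block bush (steel sleeve, black rubber, inner tube), an upright cylinder 34 mm in diameter and 45 mm tall, about 0.15 kg. Origin: centre of its underside; z up. Number 4 in the row, counted from the end stop.
- bush5: Silent-block bush (steel sleeve, black rubber, inner tube), an upright cylinder 34 mm in diameter and 45 mm tall, about 0.15 kg. Origin: centre of its underside; z up. Last of the row, the one farthest from the end stop: push on this one, from behind, towards the stop.
- keeper (a joint): Angle of the keeper, rad: 0 = swung outwards, 0.70 = parallel to the track beside it, 2.27 = closed (end position), straight across the track 2.5 mm behind a row that is home. Closing is clockwise seen from above. Starts at 0 to 0.6, stays where it is left; about 1 N at its post turns it. Bar 12 mm wide, from 22 to 30 mm above the bench. A row that is not home is in its way.
- keeper_pivot (a point): Keeper's pivot axis, 20 mm above the bench, beside the track at (42, -28.5) mm in the track's frame.
- keeper_post (a point): Centre of the top of the upright round post on the keeper's end, by which it is pushed: 12 mm in diameter, from 29 to 59 mm above the bench, 78 mm from the pivot axis. In the track's frame its direction from the pivot is (cos a, sin a), a = -0.873 - joint value; closed it is at (-36, -28.5) mm, beyond the robot-side guide bar.
- spare: A loose bush of the same kind standing on the bench beside the track (34 mm in diameter, 45 mm tall). Leave it. Origin: centre of its underside.
- brush: Hand brush 160 mm long lying on the bench beside the track. Leave it. Origin: its middle, on the bench; x along it.
- gauge: Double-ended plug gauge, 119 mm long and 17 mm thick, lying on the bench beside the track. Leave it. Origin: its middle, on the bench; x along it.
Things that resemble listed ones, but are neither listed nor needed, are in the scene too. What is shaped like the bush3 but blue is not meant. Leave any pink look-alike of the bush4 alone.

How it is judged:
On the way, in this order (a step that is already met when the one before it is completed fails the run):
1. the row is home: bush1 against the end stop and the others closed up behind it (each within 4 mm) (horizontal distance between bush1 and stop_face below 0.021 m and horizontal distance between bush2 and stop_face below 0.055 m and horizontal distance between bush3 and stop_face below 0.089 m and horizontal distance between bush4 and stop_face below 0.123 m and horizontal distance between bush5 and stop_face below 0.157 m), for 0.2 s.
2. the keeper is swung fully across behind the row (value of joint keeper above 2.18 rad), for 0.2 s.
At the end, for the whole second after the job is handed in: All five bushes stand upright and still in the track, each within 4 mm of its place in a closed row against the end stop, and the keeper is across the track behind them, within 0.09 rad of its end position (all of step 1 and value of joint keeper above 2.18 rad and z of each of bush1, bush2, bush3, bush4, bush5 in the frame of track below 0.014 m and angle between each of bush1, bush2, bush3, bush4, bush5's own z axis and vertical below 0.1 rad and linear speed of each of bush1, bush2, bush3, bush4, bush5 below 0.02 m/s); the robot touches nothing.
It fails at once if a bush of the row was lifted more than 8 mm off the track's floor (z of any of bush1, bush2, bush3, bush4, bush5 in the frame of track above 0.018 m).
It fails at once if a bush of the row was tipped more than 0.3 rad (angle between any of bush1, bush2, bush3, bush4, bush5's own z axis and vertical above 0.3 rad).
It fails at once if the fingers pushed on one of the four bushes ahead of the last one (more than 1.5 N) (contact force between the fingers and bush1 above 1.5 N or contact force between the fingers and bush2 above 1.5 N or contact force between the fingers and bush3 above 1.5 N or contact force between the fingers and bush4 above 1.5 N).
It fails at once if the row came apart by more than 15 mm (horizontal distance between bush1 and bush2 above 0.049 m or horizontal distance between bush2 and bush3 above 0.049 m or horizontal distance between bush3 and bush4 above 0.049 m or horizontal distance between bush4 and bush5 above 0.049 m).
It fails at once if the loose bush, the brush or the plug gauge was moved more than 20 mm (distance of any of spare, brush, gauge from where it was at the start of the episode above 0.02 m).
It also fails if it takes over 51 s, if anything falls off the work surface, if the arm or the gripper's body presses on something with over 40 N, if the wrist force passes 120 N, or if a joint passes its speed limit or range.

## Working session

There is one attempt and no reset: what is moved stays moved. The work goes in short steps, Python scripts to look and compute and a tool call to move; the robot and the scene stay as the last step left them, time stands still between calls to the robot, and variables do not carry over. Pictures are saved under pics/ and viewed, at most 10 in all, crops included, and the job is handed in when it is done.

Besides the shell and the picture viewer there is one more tool, called after "Request:" by a JSON object that holds its "name" and its "arguments", one argument or row to a line. servo_tool: Moves the arm, as the interface text tells. Its arguments: {"type":"object","properties":{"motion":{"type":"array","items":{"type":"array","items":{"type":"number"}}},"newtons":{"type":"number"}},"required":["motion"]}

```bash
mkdir -p pics
cat > h.py <<'E'
import numpy as np, cv2
from rig import env
def K(f):
    return 200/np.tan(np.radians(f['vfov'])/2)
def ray(f,u,v):
    k=K(f); d=np.array([(u-f['cx'])/k,-(v-f['cy'])/k,-1.0])
    return np.array(f['origin']),np.array(f['rotation'])@d
def at_z(f,u,v,z):
    o,d=ray(f,u,v); return o+d*(z-o[2])/d[2]
def proj(f,p):
    c=np.array(f['rotation']).T@(np.array(p)-f['origin']); k=K(f)
    return np.array([f['cx']-k*c[0]/c[2], f['cy']+k*c[1]/c[2]])
def save(f,n): cv2.imwrite('pics/'+n+'.png',cv2.cvtColor(f['frame'],cv2.COLOR_RGB2BGR))
E
python3 - <<'E'
from h import *
s=env.observe(); print(s['t'],s['tcp_pos'],np.round(s['eef_rot'],3).tolist())
for c in ['top','side']:
    f=env.grab_frame(c); save(f,c+'0'); print(c,[ (k,np.round(v,3).tolist()) for k,v in f.items() if k!='frame'])
    for l in ['track','bush1','keeper','keeper_post','spare','brush','gauge']:
        for r in env.regions_of(l,c)[:9]:
            ys,xs=np.nonzero(r['region']); print(l,round(r['score'],2),r['box'],round(xs.mean(),1),round(ys.mean(),1))
E
```

```text
0.0 [0.20109581 0.61769609 0.23068059] [[-0.951, 0.31, -0.0], [0.31, 0.951, -0.001], [0.0, -0.001, -1.0]]
top [('vfov', 53.846), ('cx', 318.508), ('cy', 195.69), ('origin', [0.505, 0.017, 0.861]), ('rotation', [[0.021, 0.999, -0.032], [-1.0, 0.021, -0.004], [-0.003, 0.032, 0.999]])]
track 0.72 [270.2, 154.1, 195.2, 64.7] 368.7 184.0
bush1 0.88 [425.6, 119.5, 20.6, 18.5] 434.3 125.5
bush1 0.73 [332.0, 171.0, 12.4, 19.0] 339.7 178.6
bush1 0.71 [367.2, 178.5, 12.0, 17.4] 372.2 185.0
bush1 0.66 [377.4, 177.7, 22.5, 19.0] 388.5 187.7
bush1 0.63 [397.2, 185.5, 18.2, 13.2] 404.8 191.3
bush1 0.62 [395.5, 95.5, 23.6, 20.8] 404.6 105.0
bush1 0.55 [351.3, 176.1, 16.5, 15.3] 355.4 181.9
keeper 0.71 [379.7, 164.8, 43.7, 7.2] 402.2 165.8
keeper_post 0.73 [382.6, 159.4, 43.9, 6.3] 403.7 165.9
spare 0.61 [315.5, 228.3, 16.3, 17.1] 321.7 235.6
brush 0.76 [292.5, 106.9, 76.5, 20.5] 322.3 115.9
gauge 0.89 [382.7, 229.7, 49.5, 26.2] 406.7 243.7
side [('vfov', 46.652), ('cx', 320.218), ('cy', 201.804), ('origin', [-0.056, -0.567, 0.602]), ('rotation', [[0.683, 0.403, -0.609], [-0.73, 0.36, -0.581], [-0.015, 0.841, 0.541]])]
track 0.57 [287.3, 183.1, 155.1, 122.7] 369.1 248.5
bush1 0.94 [435.4, 222.7, 21.1, 24.2] 447.5 232.7
bush1 0.88 [423.2, 199.5, 19.6, 27.8] 431.5 212.7
bush1 0.84 [372.6, 233.4, 21.8, 31.7] 381.4 246.7
bush1 0.73 [339.9, 210.6, 13.5, 23.9] 345.9 221.4
bush1 0.7 [351.1, 220.3, 14.4, 23.4] 356.8 229.3
bush1 0.69 [328.3, 202.4, 15.4, 27.2] 335.8 214.6
bush1 0.65 [360.9, 226.3, 22.5, 25.9] 368.7 237.6
bush1 0.26 [289.3, 184.2, 152.3, 121.9] 369.6 248.5
keeper 0.57 [287.6, 186.9, 154.8, 116.2] 369.6 248.5
keeper 0.56 [379.2, 226.5, 40.5, 20.0] 401.9 237.0
keeper_post 0.87 [378.6, 225.3, 40.1, 22.8] 401.2 236.7
spare 0.56 [277.7, 230.5, 17.4, 23.5] 285.8 238.7
brush 0.84 [335.5, 182.2, 63.1, 27.4] 364.6 194.6
gauge 0.9 [333.3, 268.1, 31.1, 46.7] 350.3 291.2
gauge 0.26 [339.1, 210.6, 13.2, 21.4] 346.5 221.9
```

Run:
```python
import cv2
a=cv2.imread('pics/top0.png')[80:280,240:500]; cv2.imwrite('pics/topc.png',cv2.resize(a,None,fx=3,fy=3,interpolation=cv2.INTER_CUBIC))
a=cv2.imread('pics/side0.png')[160:330,250:480]; cv2.imwrite('pics/sidec.png',cv2.resize(a,None,fx=3.4,fy=3.4,interpolation=cv2.INTER_CUBIC))
```

```text
(no output)
```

View pics/topc.png

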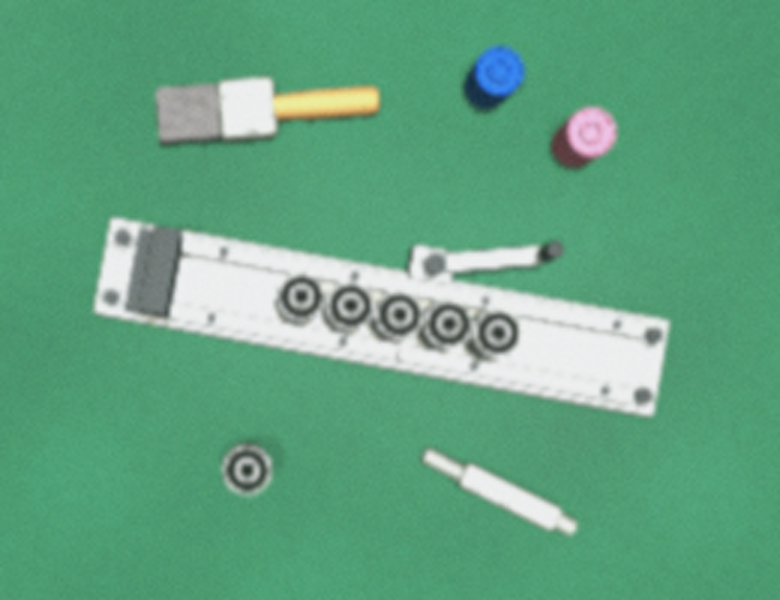

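View pics/sidec.png

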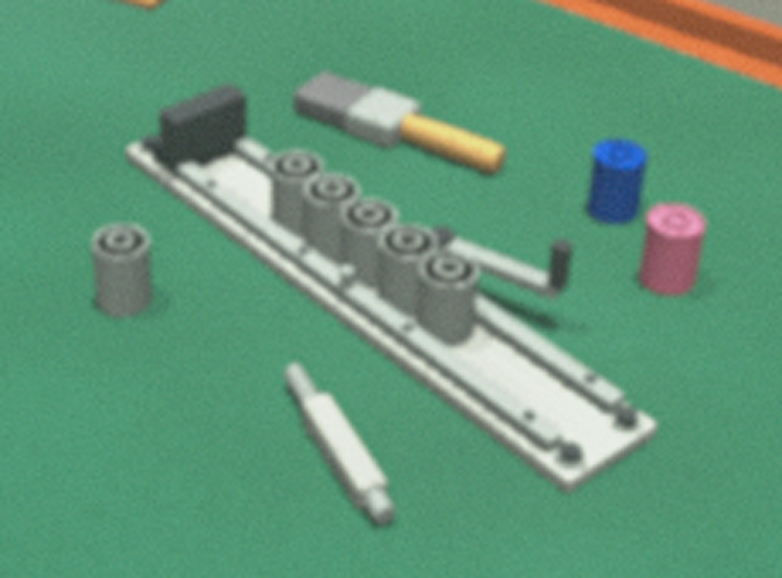

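The top crop shows the stop at left (px ~292,170), the row of five bushes from bush1 (341,179) to bush5 (406,191), and the keeper pivot (384,168) with its post (424,163). The grey bush at (322,236) is the spare. The blue (406,104) and pink (437,124) ones are look-alikes outside the track, to be left alone; the row meant is the five grey bushes in the channel.

Run:
```python
from h import *
f=env.grab_frame('top'); g=env.grab_frame('side')
def T(x,y,z): return at_z(f,240+x/3-.33,80+y/3-.33,z)
def S(x,y,z): return at_z(g,250+x/3.4-.35,160+y/3.4-.35,z)
A,B,C,D=[T(*p,.010) for p in [(112,217),(668,320),(655,415),(95,313)]]
print('corners top',A,B,C,D,'len',np.linalg.norm(A-B),np.linalg.norm(C-D),np.linalg.norm(A-D),np.linalg.norm(B-C))
As,Bs,Cs=[S(*p,.010) for p in [(127,150),(655,424),(570,488)]]; print('side: D,B,C',As,Bs,Cs)
c=(A+B+C+D)/4; y=(A-B+D-C); y/=np.linalg.norm(y); x=np.array([y[1],-y[0],0])
print('centre',c,'y',y,'x',x)
def tr(p): return np.round([(p-c)@x*1e3,(p-c)@y*1e3],1)
# two-view triangulation
def tri(a,b):
    o1,d1=ray(f,240+a[0]/3-.33,80+a[1]/3-.33); o2,d2=ray(g,250+b[0]/3.4-.35,160+b[1]/3.4-.35)
    s=np.linalg.lstsq(np.c_[d1,-d2],o2-o1,rcond=None)[0]; p,q=o1+s[0]*d1,o2+s[1]*d2
    return (p+q)/2,np.linalg.norm(p-q)
for n,a,b in [('b1',(302,297),(296,164)),('b2',(351,305),(331,188)),('b5',(498,332),(448,268)),('post',(554,248),(561,246)),('pivot',(434,264),(444,236)),('stopface L',(181,230),(243,92))]:
    p,e=tri(a,b); print(n,np.round(p,4),round(e,4),'track',tr(p))
p=T(498,332,.055); print('b5 at z55',p,tr(p)); print('post',tr(T(554,248,.059)))
```

```text
corners top [0.62581188 0.11239262 0.01      ] [ 0.5594318  -0.29015486  0.01      ] [ 0.49086186 -0.28144187  0.01      ] [0.55599011 0.1229872  0.01      ] len 0.4079838054071417 0.40963954910522066 0.07062099193740201 0.06912128954233006
side: D,B,C [0.55210435 0.12109537 0.01      ] [ 0.55477319 -0.29048782  0.01      ] [ 0.48351398 -0.28301887  0.01      ]
centre [ 0.55802391 -0.08405423  0.01      ] y [0.16084246 0.98698009 0.        ] x [ 0.98698009 -0.16084246  0.        ]
b1 [ 0.5664 -0.0231  0.0551] 0.0023 track [-1.6 61.5]
b2 [ 0.5614 -0.0565  0.0546] 0.0029 track [-1.1 27.8]
b5 [ 0.5452 -0.1575  0.0536] 0.0025 track [ -0.8 -74.5]
post [ 0.6035 -0.1946  0.0555] 0.0021 track [  62.7 -101.8]
pivot [ 0.5943 -0.1178  0.03  ] 0.0001 track [ 41.3 -27.5]
stopface L [0.6099 0.0614 0.0548] 0.0045 track [ 27.8 151.9]
b5 at z55 [ 0.54599193 -0.15811001  0.055     ] [  0. -75.]
post [  63.  -101.7]
```

The track frame is well fixed: corner lengths match 410 × 70 mm, bush tops measure 54–55 mm, bush5 is at (0, −75) and the post at (63, −102), which puts the keeper at about 0.42 rad. Next I shut the fingers, turn the tool so its x runs along the track's y, and start across.

Request:
{"name": "servo_tool", "arguments": {
  "motion": [
    [0,0,0,0.118,0],
    [0,0,0,0.118,0],
    [0,0,0,0.118,0],
    [0,0,0,0.118,0],
    [0,0,0,0.118,0],
    [0,0,0,0.118,0],
    [0,0,0,0.118,0],
    [0,0,0,0.118,0],
    [0,0,0,0.118,0],
    [0,0,0,0.118,0],
    [0,0,0,0.118,0],
    [0,0,0,0.118,0],
    [-0.026,0.03,0,0,0],
    [-0.026,0.03,0,0,0],
    [-0.026,0.03,0,0,0],
    [-0.026,0.03,0,0,0],
    [-0.026,0.03,0,0,0],
    [-0.026,0.03,0,0,0],
    [-0.026,0.03,0,0,0],
    [-0.026,0.03,0,0,0]
  ]
}}

```text
t: 2.57
tcp_pos: [0.406, 0.3729, 0.2315]
eef_rot: [[0.159, 0.987, 0.0], [0.987, -0.159, 0.0], [0.0, 0.0, -1.0]]
ft_force: [1.2, 0.9, 0.4]
finger_gap: -0.0
grip_force: 0.0
```

Request:
{"name": "servo_tool", "arguments": {
  "motion": [
    [-0.038,0.015,0,0,0],
    [-0.038,0.015,0,0,0],
    [-0.038,0.015,0,0,0],
    [-0.038,0.015,0,0,0],
    [-0.038,0.015,0,0,0],
    [-0.038,0.015,0,0,0],
    [-0.038,0.015,0,0,0],
    [-0.038,0.015,0,0,0],
    [-0.038,0.015,0,0,0],
    [-0.038,0.015,0,0,0],
    [-0.038,0.015,0,0,0],
    [-0.038,0.015,0,0,0],
    [-0.038,0.015,0,0,0],
    [-0.038,0.015,0,0,0],
    [0,0,0,0,0],
    [0,0,0,0,0]
  ]
}}

```text
t: 3.9
tcp_pos: [0.5277, -0.1864, 0.2311]
eef_rot: [[0.163, 0.987, 0.0], [0.987, -0.163, -0.0], [-0.0, 0.0, -1.0]]
ft_force: [-0.5, -0.0, 0.1]
finger_gap: 0.0
grip_force: 0.0
```

```bash
cat >> h.py <<'E'
c=np.array([.55802,-.08405,0]); Y=np.array([.16084,.98698,0]); X=np.array([.98698,-.16084,0])
def st():
    s=env.observe(); p=s['tcp_pos']; R=np.array(s['eef_rot'])
    print('t',round(s['t'],2),'track mm',np.round([(p-c)@X*1e3,(p-c)@Y*1e3,p[2]*1e3],1),'toolx in track',np.round([R[:,0]@X,R[:,0]@Y],3),'z',np.round(R[:,2],3),'gap',s['finger_gap'],'F',np.round(s['ft_force'],1))
E
python3 -c "
from h import *
st(); f=env.grab_frame('wrist'); save(f,'w1'); print(f['origin'])"
```

```text
t 3.9 track mm [ -13.5 -105.9  231.1] toolx in track [0.002 1.   ] z [ 0. -0. -1.] gap 0.0002351242188416124 F [-0.5 -0.   0.1]
[ 0.54007004 -0.11164554  0.37392772]
```

View pics/w1.png

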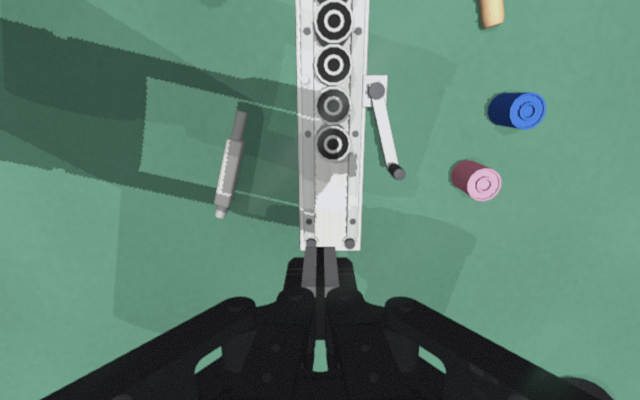

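The wrist view shows bush5 at about (333,145), the channel clear behind it, the post at (398,172) and the pivot at (376,90). I'll check these against the first estimate.

```bash
python3 -c "
from h import *
f=env.grab_frame('wrist'); 
for n,u,v,z in [('b5',333,145,.055),('b4',333,105,.055),('post',398,172,.059),('pivot',376,90,.03),('barL end',302,238,.01),('R end',360,249,.01),('L',301,249,.01)]:
  p=at_z(f,u,v,z); print(n,np.round([(p-c)@X*1e3,(p-c)@Y*1e3],1))
for r in env.regions_of('bush5','wrist'): print(round(r['score'],2),np.round(r['box']))"
```

```text
b5 [ -2.2 -72.9]
b4 [ -2.6 -37.1]
post [ 58.7 -97.5]
pivot [ 39.2 -24. ]
barL end [ -35.  -185.4]
R end [  32.  -199.2]
L [ -36.4 -199.2]
0.9 [449. 159.  53.  42.]
0.89 [316.  45.  38.  42.]
0.71 [488.  96.  58.  38.]
0.61 [315.  88.  39.  40.]
0.61 [315. 128.  36.  33.]
0.58 [319.   0.  34.  48.]
```

Request:
{"name": "servo_tool", "arguments": {
  "motion": [
    [-0.017,0.0065,0,0,0],
    [-0.017,0.006,0,0,0],
    [0,0,0.035,0,0],
    [0,0,0.035,0,0],
    [0,0,0.035,0,0],
    [0,0,0.035,0,0],
    [0,0,0.03,0,0],
    [0,0,0.02,0,0],
    [0,0,0.01,0,0],
    [0,0,0.006,0,0],
    [0,0,0,0,0],
    [0,0,0,0,0]
  ]
}}

```text
t: 5.05
tcp_pos: [0.5352, -0.2196, 0.0263]
eef_rot: [[0.159, 0.987, 0.001], [0.987, -0.159, -0.0], [-0.0, 0.001, -1.0]]
ft_force: [-0.1, 0.7, 0.3]
finger_gap: -0.002
grip_force: 0.0
```

```bash
python3 -c "
from h import *
st(); f=env.grab_frame('side'); cv2.imwrite('pics/s1.png',cv2.cvtColor(cv2.resize(f['frame'][120:330,250:500],None,fx=3,fy=2.8),4))"
```

```text
t 5.05 track mm [  -0.7 -137.4   26.3] toolx in track [-0.002  1.   ] z [ 0.001 -0.    -1.   ] gap -0.0019510790518208472 F [-0.1  0.7  0.3]
```

View pics/s1.png

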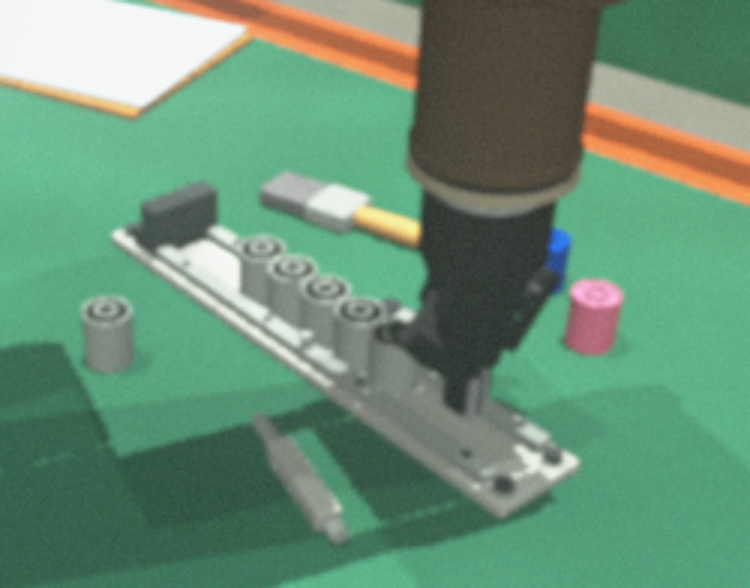

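Request:
{"name": "servo_tool", "arguments": {
  "motion": [
    [0.006,0,0,0,0],
    [0.006,0,0,0,0],
    [0.006,0,0,0,0],
    [0.006,0,0,0,0],
    [0.004,0,0,0,0],
    [0.002,0,0,0,0],
    [0.002,0,0,0,0],
    [0.002,0,0,0,0],
    [0.002,0,0,0,0],
    [0.003,0,0,0,0],
    [0.004,0,0,0,0],
    [0.004,0,0,0,0],
    [0.004,0,0,0,0],
    [0.004,0,0,0,0],
    [0.004,0,0,0,0],
    [0.004,0,0,0,0],
    [0.004,0,0,0,0],
    [0.004,0,0,0,0],
    [0.003,0,0,0,0],
    [0.001,0,0,0,0]
  ]
}}

```text
t: 6.77
tcp_pos: [0.5466, -0.1458, 0.0253]
eef_rot: [[0.159, 0.987, 0.0], [0.987, -0.159, -0.0], [-0.0, 0.0, -1.0]]
ft_force: [-1.1, -5.3, -0.4]
finger_gap: -0.0
grip_force: 2.7
```

```bash
python3 -c "
from h import *
st(); f=env.grab_frame('side'); cv2.imwrite('pics/s2.png',cv2.cvtColor(cv2.resize(f['frame'][150:300,270:470],None,fx=3.5,fy=3.5),4))
for r in env.regions_of('bush1','side'): print(round(r['score'],2),np.round(r['box']))"
```

```text
t 6.77 track mm [ -1.4 -62.7  25.3] toolx in track [-0.002  1.   ] z [ 0. -0. -1.] gap -0.00037838523171234356 F [-1.1 -5.3 -0.4]
0.82 [319. 196.  14.  26.]
0.79 [340. 211.  12.  24.]
0.72 [423. 199.  20.  28.]
0.69 [347. 219.  15.  23.]
0.63 [437. 222.  20.  25.]
0.59 [359. 231.  18.  22.]
```

View pics/s2.png

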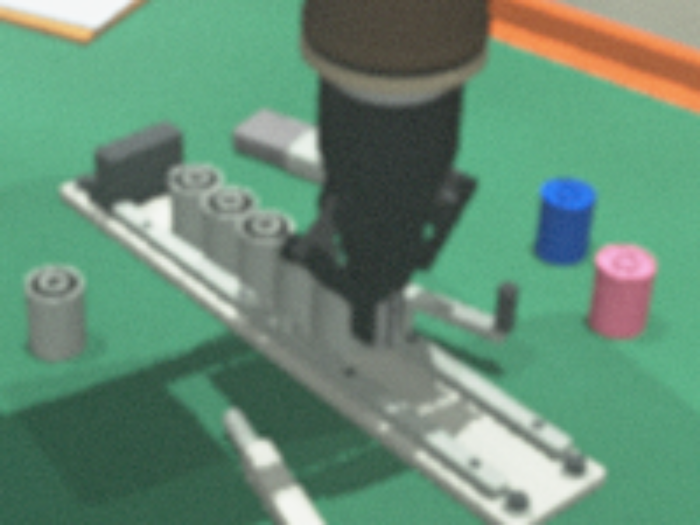

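The row is upright, touching, and sliding together at about 5 N, with bush1 some 30 mm short of the stop.

Request:
{"name": "servo_tool", "arguments": {
  "motion": [
    [0.002,0,0,0,0],
    [0.003,0,0,0,0],
    [0.004,0,0,0,0],
    [0.004,0,0,0,0],
    [0.004,0,0,0,0],
    [0.004,0,0,0,0],
    [0.003,0,0,0,0],
    [0.002,0,0,0,0],
    [0.001,0,0,0,0]
  ]
}}

```text
t: 7.62
tcp_pos: [0.5508, -0.1191, 0.0253]
eef_rot: [[0.159, 0.987, 0.0], [0.987, -0.159, -0.0], [-0.0, 0.0, -1.0]]
ft_force: [-1.4, -5.6, 0.1]
finger_gap: -0.001
grip_force: 2.8
```

Request:
{"name": "servo_tool", "arguments": {
  "motion": [
    [0.001,0,0,0,0],
    [0.001,0,0,0,0]
  ]
}}

```text
t: 7.78
tcp_pos: [0.5511, -0.1173, 0.0253]
eef_rot: [[0.159, 0.987, -0.0], [0.987, -0.159, -0.0], [-0.0, -0.0, -1.0]]
ft_force: [-0.4, -6.0, 0.4]
finger_gap: 0.003
grip_force: 2.8
```

Request:
{"name": "servo_tool", "arguments": {
  "motion": [
    [0.001,0,0,0,0],
    [0.001,0,0,0,0]
  ]
}}

```text
t: 7.95
tcp_pos: [0.5514, -0.1153, 0.0253]
eef_rot: [[0.159, 0.987, 0.0], [0.987, -0.159, -0.0], [-0.0, 0.0, -1.0]]
ft_force: [0.5, -5.5, 0.4]
finger_gap: -0.001
grip_force: 2.8
```

Request:
{"name": "servo_tool", "arguments": {
  "motion": [
    [0.001,0,0,0,0],
    [0.001,0,0,0,0]
  ]
}}

```text
t: 8.12
tcp_pos: [0.5517, -0.1134, 0.0253]
eef_rot: [[0.159, 0.987, 0.0], [0.987, -0.159, -0.0], [-0.0, 0.0, -1.0]]
ft_force: [-0.3, -4.6, 0.6]
finger_gap: -0.001
grip_force: 2.8
```

Request:
{"name": "servo_tool", "arguments": {
  "motion": [
    [0.001,0,0,0,0],
    [0.001,0,0,0,0]
  ]
}}

```text
t: 8.28
tcp_pos: [0.5522, -0.1124, 0.0254]
eef_rot: [[0.159, 0.987, 0.0], [0.987, -0.159, -0.001], [-0.001, 0.001, -1.0]]
ft_force: [-4.8, -28.7, 2.4]
finger_gap: 0.0
grip_force: 14.5
```

The force jumped to 29 N, so the row is hard against the stop (TCP y −29 mm, as computed). I back off, lift, and go to the outer side of the post.

Request:
{"name": "servo_tool", "arguments": {
  "motion": [
    [-0.003,0,0,0,0],
    [-0.008,0,0,0,0],
    [-0.014,0,0,0,0],
    [0,0,-0.03,0,0],
    [0,0,-0.03,0,0],
    [0,0,-0.03,0,0],
    [-0.015,0.025,0,0,0],
    [-0.015,0.03,0,0,0],
    [-0.015,0.027,0,0,0],
    [-0.005,0.01,0,0,0],
    [0,0,0,0,0],
    [0,0,0,0,0]
  ]
}}

```text
t: 9.28
tcp_pos: [0.6303, -0.2007, 0.1148]
eef_rot: [[0.16, 0.987, -0.001], [0.987, -0.16, 0.0], [0.0, -0.001, -1.0]]
ft_force: [-0.3, 0.5, -1.2]
finger_gap: -0.004
grip_force: 0.0
```

```bash
python3 -c "
from h import *
st(); f=env.grab_frame('side'); a=f['frame'][140:300,270:490]; cv2.imwrite('pics/s3.png',cv2.cvtColor(cv2.resize(a,None,fx=3.4,fy=3.4),4))
w=env.grab_frame('wrist'); cv2.imwrite('pics/w3.png',cv2.cvtColor(w['frame'],4))
for r in env.regions_of('bush1','side'): print(round(r['score'],2),np.round(r['box']))"
```

```text
t 9.28 track mm [  90.1 -103.5  114.8] toolx in track [-0.001  1.   ] z [-0.001  0.    -1.   ] gap -0.003907166864708821 F [-0.3  0.5 -1.2]
0.73 [440. 223.  14.  24.]
0.72 [337. 212.  20.  20.]
0.7 [310. 191.  13.  26.]
0.7 [377. 226.  42.  21.]
0.66 [321. 195.  11.  26.]
0.64 [349. 218.  18.  27.]
0.57 [328. 202.  16.  25.]
0.55 [421. 204.  20.  21.]
```

View pics/s3.png

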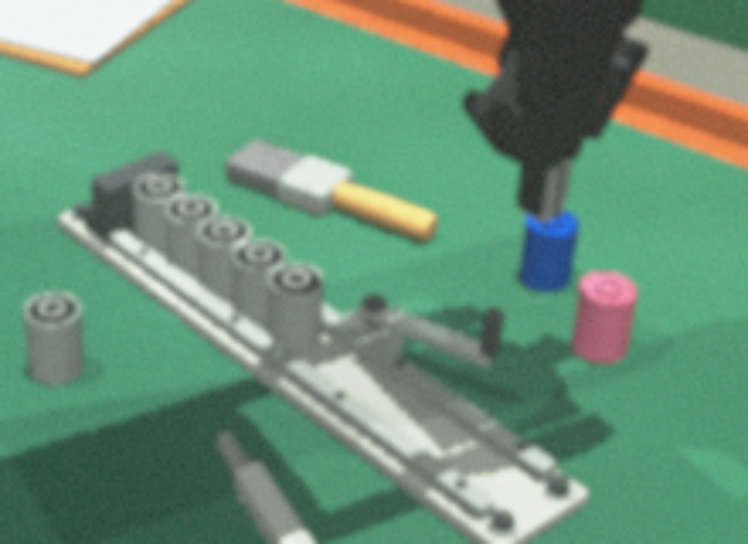

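View pics/w3.png

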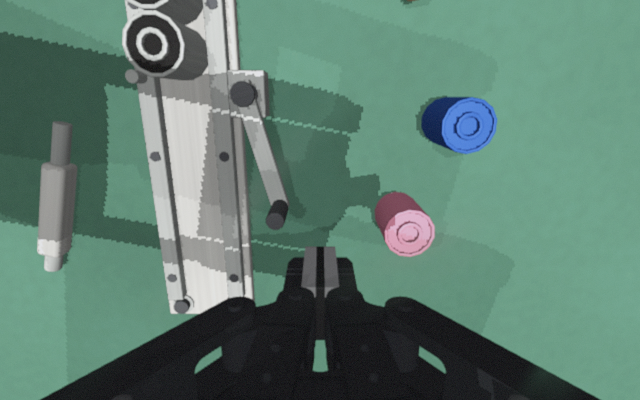

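The row is closed up against the stop. In the wrist view the post top is at about (277,212) and the pink look-alike's top at (409,233). I check clearance for the descent between them.

```bash
python3 -c "
from h import *
f=env.grab_frame('wrist')
for n,u,v,z in [('post',277,213,.059),('pivot',243,94,.03),('b5',151,45,.055),('pink',409,233,.055)]:
  p=at_z(f,u,v,z); print(n,np.round([(p-c)@X*1e3,(p-c)@Y*1e3],1))
s=env.observe();print(proj(f,s['tcp_pos']))"
```

```text
post [ 62.8 -95.8]
pivot [ 40.2 -26. ]
b5 [-2.8 -0.7]
pink [ 145.9 -110.5]
[320.41090631 266.263108  ]
```

Request:
{"name": "servo_tool", "arguments": {
  "motion": [
    [0,0,0.03,0,0],
    [0,0,0.03,0,0],
    [0,0,0.012,0,0],
    [0,0,0.005,0,0],
    [0,-0.005,0,0,0],
    [0,-0.006,0,0,0],
    [0,-0.006,0,0,0],
    [0,-0.006,0,0,0],
    [0,-0.006,0,0,0],
    [0,-0.006,0,0,0],
    [0,-0.006,0,0,0],
    [0.001,-0.006,0,0,0],
    [0.002,-0.006,0,0,0],
    [0.002,-0.006,0,0,0],
    [0.002,-0.005,0,0,0],
    [0.001,-0.003,0,0,0],
    [0,0,0,0,0]
  ]
}}

```text
t: 10.9
tcp_pos: [0.5653, -0.1807, 0.0382]
eef_rot: [[0.159, 0.987, -0.001], [0.987, -0.159, 0.0], [0.0, -0.001, -1.0]]
ft_force: [-0.8, 0.5, 0.4]
finger_gap: -0.001
grip_force: 0.0
```

```bash
python3 -c "
from h import *
st(); f=env.grab_frame('side'); a=f['frame'][140:300,270:490]; cv2.imwrite('pics/s4.png',cv2.cvtColor(cv2.resize(a,None,fx=3.4,fy=3.4),4))"
```

```text
t 10.9 track mm [ 22.7 -94.2  38.2] toolx in track [-0.002  1.   ] z [-0.001  0.    -1.   ] gap -0.0008126924004573055 F [-0.8  0.5  0.4]
```

View pics/s4.png

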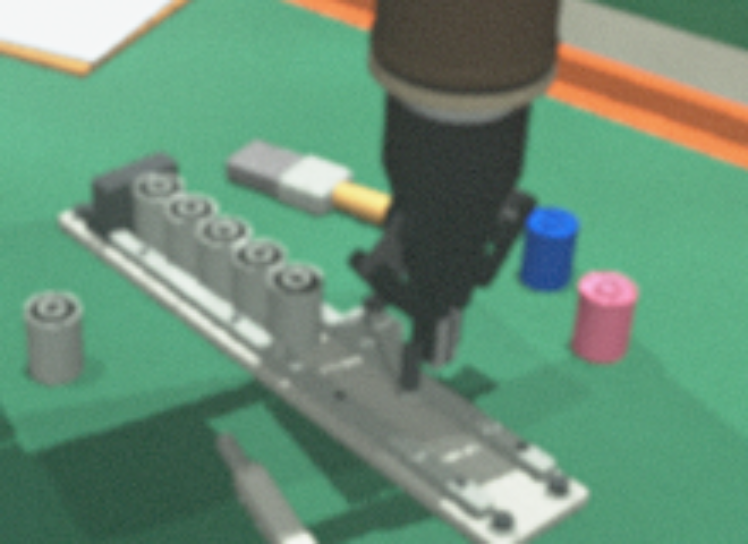

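The post sits against the finger's track side with the keeper over the channel, at about 2.1 of 2.27 − i.e. roughly half swung. I step round behind the post and push it towards +y along its arc.

Request:
{"name": "servo_tool", "arguments": {
  "motion": [
    [0,0.012,0,0,0],
    [-0.016,0,0,0,0],
    [-0.018,0,0,0,0],
    [0,0,0,0,0],
    [0,-0.016,0,0,0],
    [0,-0.015,0,0,0],
    [0.005,0,0,0,0],
    [0.005,0,0,0,0],
    [0.004,-0.002,0,0,0],
    [0.004,-0.004,0,0,0],
    [0.004,-0.005,0,0,0],
    [0.004,-0.005,0,0,0],
    [0.005,-0.005,0,0,0],
    [0.005,-0.004,0,0,0],
    [0.005,-0.003,0,0,0],
    [0.005,-0.003,0,0,0],
    [0.005,-0.002,0,0,0],
    [0.005,-0.002,0,0,0],
    [0.004,-0.001,0,0,0],
    [0,0,0,0,0]
  ]
}}

```text
t: 12.62
tcp_pos: [0.516, -0.146, 0.0383]
eef_rot: [[0.159, 0.987, 0.0], [0.987, -0.159, 0.0], [0.0, 0.0, -1.0]]
ft_force: [0.4, -0.0, 0.1]
finger_gap: 0.002
grip_force: 0.0
```

```bash
python3 -c "
from h import *
st(); f=env.grab_frame('side'); a=f['frame'][140:300,270:490]; cv2.imwrite('pics/s5.png',cv2.cvtColor(cv2.resize(a,None,fx=3.4,fy=3.4),4))"
```

```text
t 12.62 track mm [-31.5 -67.9  38.3] toolx in track [-0.002  1.   ] z [ 0.  0. -1.] gap 0.0022052633003518027 F [ 0.4 -0.   0.1]
```

View pics/s5.png

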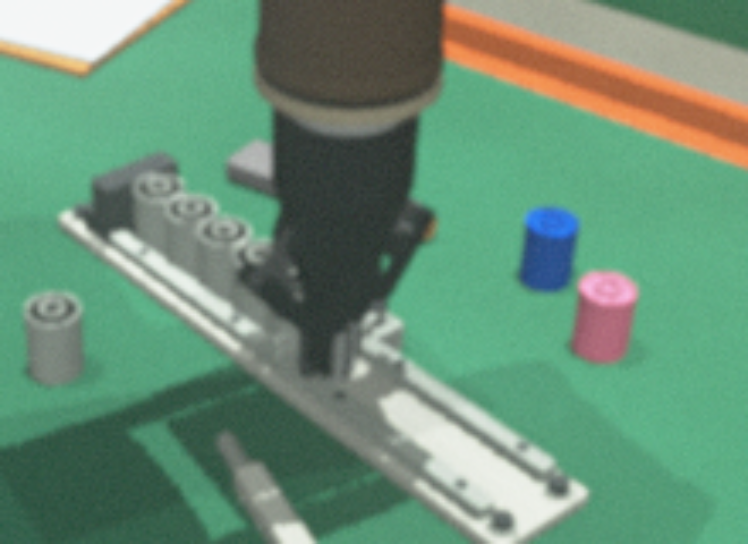

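The post has been carried ahead of the finger (crop ~(310,350)) and the bushes are untouched. I finish the swing.

Request:
{"name": "servo_tool", "arguments": {
  "motion": [
    [0.004,-0.002,0,0,0],
    [0.005,-0.002,0,0,0],
    [0.005,-0.001,0,0,0],
    [0.004,0,0,0,0],
    [0.002,0,0,0,0],
    [0.001,0,0,0,0]
  ]
}}

```text
t: 13.17
tcp_pos: [0.5143, -0.1248, 0.0383]
eef_rot: [[0.159, 0.987, -0.0], [0.987, -0.159, 0.0], [0.0, -0.0, -1.0]]
ft_force: [-1.0, 0.1, -0.5]
finger_gap: -0.002
grip_force: 0.4
```

Request:
{"name": "servo_tool", "arguments": {
  "motion": [
    [0.001,0,0,0,0],
    [0.001,0,0,0,0]
  ]
}}

```text
t: 13.33
tcp_pos: [0.5146, -0.1233, 0.0383]
eef_rot: [[0.159, 0.987, -0.0], [0.987, -0.159, -0.0], [-0.0, -0.0, -1.0]]
ft_force: [-1.0, -0.2, 1.3]
finger_gap: 0.001
grip_force: 0.4
```

Request:
{"name": "servo_tool", "arguments": {
  "motion": [
    [0.001,0,0,0,0],
    [0.001,0,0,0,0]
  ]
}}

```text
t: 13.5
tcp_pos: [0.5149, -0.1216, 0.0383]
eef_rot: [[0.159, 0.987, -0.0], [0.987, -0.159, -0.0], [-0.0, -0.0, -1.0]]
ft_force: [-4.6, -14.8, -0.4]
finger_gap: 0.0
grip_force: 7.7
```

Request:
{"name": "servo_tool", "arguments": {
  "motion": [
    [0.001,0,0,0,0],
    [0.0005,0,0,0,0]
  ]
}}

```text
t: 13.67
tcp_pos: [0.515, -0.1213, 0.0383]
eef_rot: [[0.159, 0.987, -0.0], [0.987, -0.159, -0.001], [-0.001, 0.0, -1.0]]
ft_force: [-8.3, -27.8, 0.4]
finger_gap: -0.001
grip_force: 13.8
```

The keeper is on its end stop (force rising to 28 N at y −43.7). I hold for a moment, back straight off, lift clear and take a last look.

Request:
{"name": "servo_tool", "arguments": {
  "motion": [
    [0,0,0,0,0],
    [0,0,0,0,0],
    [-0.003,0,0,0,0],
    [-0.008,0,0,0,0],
    [-0.015,0,0,0,0],
    [0,0,-0.03,0,0],
    [0,0,-0.04,0,0],
    [0,0,-0.04,0,0],
    [-0.04,0,0,0,0],
    [-0.04,0,0,0,0],
    [-0.04,0,0,0,0],
    [0,0,0,0,0],
    [0,0,0,0,0]
  ]
}}

```text
t: 14.75
tcp_pos: [0.4914, -0.2662, 0.1483]
eef_rot: [[0.163, 0.987, 0.0], [0.987, -0.163, -0.0], [-0.0, 0.001, -1.0]]
ft_force: [-0.1, 0.2, -0.2]
finger_gap: 0.004
grip_force: 0.0
```

```bash
python3 -c "
from h import *
st(); f=env.grab_frame('side'); a=f['frame'][140:300,270:490]; cv2.imwrite('pics/s6.png',cv2.cvtColor(cv2.resize(a,None,fx=3.4,fy=3.4),4))
P=lambda x,y,z: np.round((proj(f,c+X*x/1e3+Y*y/1e3+[0,0,z/1e3])-[270,140])*3.4)
print('post closed expect',P(-36,-28.5,59),'at 2.18',P(42-78*np.cos(.09),-28.5-78*np.sin(.09),59),'bush tops',[P(0,133-34*i,55) for i in range(5)])"
```

```text
t 14.75 track mm [ -36.4 -190.5  148.3] toolx in track [0.002 1.   ] z [ 0. -0. -1.] gap 0.0037620984521222 F [-0.1  0.2 -0.2]
post closed expect [282. 312.] at 2.18 [290. 318.] bush tops [array([161., 183.]), array([193., 205.]), array([227., 227.]), array([262., 251.]), array([299., 276.])]
```

View pics/s6.png

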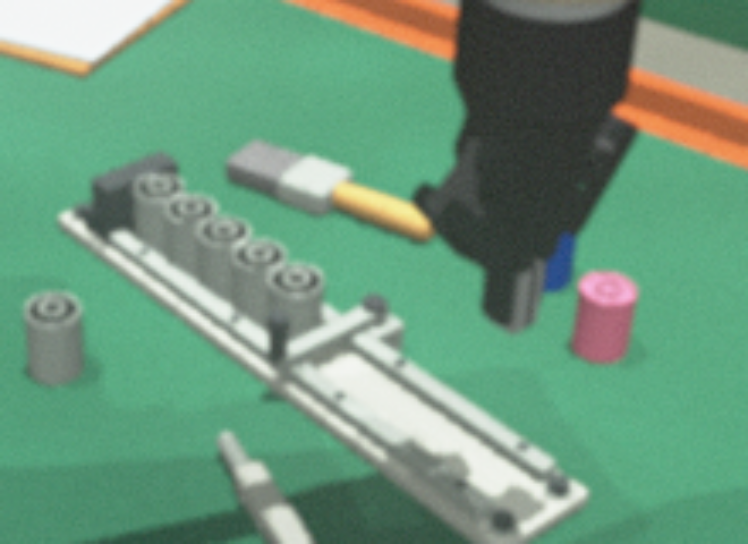

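The keeper lies straight across behind the row, with its post top at about (279,316) against (282,312) expected. The five bushes are closed up at the stop and the gripper is clear.

```bash
python3 -c "
from rig import env
print(env.finish_job())"
```

```text
the job is handed in; nothing more can be done
None
```

The job is handed in at about 15 s: the last picture shows the row closed up against the end stop and the keeper swung fully across behind it, with the gripper clear; no verdict came back from the judge.

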